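# Lock a cover plate in the bench holder and hold a spring clamp open over its edge

## Robot

A 6-joint arm with a two-finger parallel gripper is mounted at the origin on the work surface. World frame = base frame: x ahead of the robot, y to its left, z up, the work surface at z = 0. Lengths are in mm, angles in rad, forces in N, time in s.
With the tool pointing down it reaches from about 350 to 925 mm from the base axis. Payload 6.4 kg.
Tool frame: the origin (TCP) lies at the centre of the arm's flange, where the gripper is bolted on; the fingertips stand 173 mm ahead of it and the grasp point (between the pads) lies 155 mm ahead of it; z points along the fingers, y is the line along which they close (so a half turn about z gives the same grasp; the last joint's range is limited). The gripper opens to 85 mm and grips with 20 to 120 N. Pads are 22 mm wide; open, the fingers measure 114 mm over their backs; the gripper's body (76 mm by 85 mm) begins 54 mm behind the grasp point. The pads swing forward as they close: fully open they stand 13 mm farther back than shut.
Start: joints at [-1.498, 0.245, 1.558, -0, 1.339, -0.174], TCP at [158.801, -630.316, 404.69] pointing down, gripper open.
Joint ranges: [-3.13, 3.13], [-1.02, 2.26], [0.13, 2.54], [-0.95, 4.09], [0.21, 2.88], [-2.74, 2.74]. Speed limits (rad/s): [2.57, 2.57, 3.14, 3.14, 3.14, 3.14].

## Interface

Orientations are given as a unit quaternion [x, y, z, w].
In Python, from bench import bot, cams, workorder, finder gives the robot as it stands.
- The arm moves only by the tool carry_out, never from a script. Its argument "plan" is a list of rows, each an object with "offset": the shift along the tool's x, y, z in mm, a list of three; "turn": the turn about the tool's z in degrees. A call has 1 to 20 rows; each row shifts and turns the commanded pose from where the row before left it, along the tool's axes as they then stand; what a row does not reach is not made up. A row lasts 1/10 s, in which the tool goes at most 50 mm and 8.59 degrees, less where a joint would pass 70% of its speed; a pose out of reach is approached as far as the arm can. A call with a gripper value outside its range is refused whole. "jaw" is the opening, from 0 (shut) to 1 (fully open), set as the call begins (left out, the last holds). The fingers move at their own pace and stop on an object; "squeeze" is the grip in N (left out, the last holds). Time passes only in rows, so rows that do not move let the fingers close. It gives the time, the measured TCP pose, the force, the opening and the grip force at its end, in the units of the state.
- bot.sense(): the state, without advancing time (a new reading comes with each control period).
- cams.camera(name): name is "side" or "top"; returns a dict with "frame" (480x640x3 uint8, blue, green, red), "fx", "fy", "cx", "cy" (pixels), "xyz" and "rotation" of the camera in the world. Camera axes: x right, y up, looking along -z (the intrinsics and any distortion apply to the point x, -y, -z); pixel columns grow to the right and rows downward; lengths in mm; the calibration is good to about 2 mm. A picture is of the moment at which its call begins. There is no depth.
- workorder.hand_in(): hands the job in; it is judged then, once.
Trained networks look in the newest picture that a camera, given by its name, has taken for a name from the list of things; names that differ only in an ending like _2 or _b are one class to them, and where a whole thing is asked for, a point or a joint stands for the part that bears it (a point fixed in the world has none). Each returns a list of dicts, best first, with "conf" (0 to 1); they miss things now and then, are a little off and sometimes report something else, mostly with a low value. They report only what shows in the picture. A call takes as long as a camera call. They do not tell look-alikes from the thing itself.
- finder.look_for(thing, camera): "rect" ([centre column, centre row, width, height] in pixels, round what is visible of it).
- finder.landmark_of(thing, camera): "uv" ([column, row] in pixels: a listed point, or the origin of a listed thing).
The state is a dict: "t": time; "q": joint angles; "joint_vel": joint speeds; "joint_torque": joint torques, N m; "eef_pos": TCP position; "ee_rot": TCP orientation; "contact_force": force on the tool from outside, world axes, zero at the start; "ft_torque": the same for the moment, N m; "grip_width": finger opening in mm; "grip_force": force on a finger pad.
Only numpy, scipy, OpenCV 4.12 (cv2) and the standard library are available. Lean on these libraries where they do the work, as an engineer would, in place of code of your own. Each camera call takes 0.05 s, during which the arm holds its last target. There are 200 camera calls.

## Task

A slotted metal cover plate stands loose in the bench holder: swing the lever of the holder's lock collar round to its locked mark, against the stop peg, so that the collar nips the plate. Then take the larger of the two spring clamps off the rack by squeezing its handles, and bring it upright over the middle of the plate's top edge, squeezed wide open, its jaws reaching about 2 cm down, one on either side and neither touching the plate. Finish holding it there, gaping around the edge, so that I can slip a stiffening strip in: do not let it close and do not put it down, and leave the other things where they are.

Things in the scene. Friction and masses are not known exactly. Their poses are not given: they have to be found in the camera images.
- holder: Grey bench holder, fixed: base 200 x 140 x 12 mm (middle at y = -17.5 mm), upright back jaw 172 mm long, 12 mm thick, up to z = 62 mm. Origin on the table under the back jaw's clamping face, x along the slot. The plate has 1.5 mm of play in the slot, between that face and two front lips (to z = 52 mm, at x = +-64 mm). The lock collar is on the -y side.
- collar (a joint): Angle of the lock collar about its upright axis. 0 = fully open; grows as the lever is swung CLOCKWISE seen from above; 1.50 = at the stop peg, over the white mark; locked above 1.38. In holder's frame the lever points from the axis at -0.82 minus this angle (rad, from +x towards +y). Starts at 0 to 0.4; stays put; takes 2 N at the knob, about 10 N as it bites.
- collar_knob (a point): Middle of the top of the lever's knob: an upright black cylinder 13 mm across, 28 mm high, its top 70 mm above the table, 75 mm from the collar's axis, standing on the flat steel lever (12 mm wide, top at 42 mm). It may be pinched from above or pushed sideways.
- collar_axis (a point): Point on the lock collar's axis at table height (x = 0, y = -31.7 mm of holder); the collar (collar_c0 in the rules) is a dark knurled eccentric disc 44 mm across, 14 to 34 mm above the table. When locked it presses the plate against the back jaw.
- plate: Slotted metal cover plate standing on edge, loose in the holder until locked: 160 (x) x 4 (y) x 110 mm (z), 0.5 kg. Origin in the middle of its bottom edge, which rests 12 mm above the table, so that its top edge is 122 mm above the table. z up, y across its thickness.
- clamp: Larger spring clamp (clothes-peg action, steel, black rubber handles), clipped upright on the rack bar. Origin on its pivot, 148 mm above the table; x along the pin, y across handles and jaws, z up. Handle tops 63 mm above the pivot, 60 mm over the outsides (about 26 mm squeezed), 22 mm wide; 10 N to start, 18 N to open fully. Jaws end 50 mm below the pivot; throat free from 10 mm below it.
- clamp_jaw (a joint): Opening of the larger clamp in rad: 0 as clipped on the 6 mm bar (6 mm between the jaws), -0.11 jaws together, 0.60 the end of its travel (about 35 mm between the jaws). A spring always closes it. As the handles are squeezed upright the clamp sinks 5 to 10 mm between the fingers; each jaw then leans about 0.3 rad (clamp, the -y arm, tilts so).
- clamp_tip_a (a point): Lower end of the inner face of the larger clamp's jaw pad on its -y side (50 mm below the pivot, 3 mm from the middle at the start).
- clamp_tip_b (a point): The same point of the jaw pad on its +y side; moves with joint clamp_jaw.
- rack: Clamp rack, fixed: foot 80 x 260 x 12 mm with an upright flat bar 6 mm thick (x), 240 mm long (y), its top 120 mm above the table. Origin on the table under the middle of the bar. Both clamps are clipped on the bar's top edge, their jaws 22 mm (larger) and 16 mm (smaller) down; each can be on either half.
- little_clamp: The smaller spring clamp on the rack: same shape at 0.7 of the size, origin on its pivot, 139 mm above the table. Leave alone.
- nut: Loose steel hexagon nut, 28 mm, on the holder's base behind the back jaw. Leave alone.
- tape: Tape measure 62 x 34 x 58 mm standing on the table. Leave alone.
- marker: Marker pen 127 mm long, 17 mm thick, lying on the table. Leave alone.
- hammer: Hammer lying on the table, beyond the task's things. Leave alone.
- spanner: Spanner lying on the table, on the right. Leave alone.
- spray: Grey can, 58 mm across, 170 mm high, on the left. Leave alone.
- offcut: Square steel tube offcut 110 x 40 x 40 mm, on the left. Leave alone.
There are look-alikes about, which are no part of the job. What is shaped like the clamp but blue or turquoise is not meant.

How it is judged (in metres and radians):
On the way, in this order (a step that is already met when the one before it is completed fails the run):
1. the lock collar is turned to its mark and nips the plate, the larger clamp still on the rack (value of joint collar above 1.38 rad and contact force between collar_c0 and plate above 1 N and contact force between clamp and rack above 1 N), for 0.2 s.
2. the larger clamp is squeezed open and lifted clear of the rack in the fingers (contact force between clamp and rack below 0.1 N and value of joint clamp_jaw above 0.2 rad and contact force between the fingers and clamp above 2 N and height (world z) of clamp above 0.165 m), for 0.2 s.
At the end, for the whole second after the job is handed in: Collar above 1.38 rad and pressing the plate. Larger clamp held by the fingers alone, upright, still, open over 0.35 rad, touching nothing else; jaw tips on opposite sides of the plate, 4 mm or more from its middle plane, 10 mm or more below its top edge, within 30 mm of the middle of its length (value of joint collar above 1.38 rad and contact force between collar_c0 and plate above 1 N and contact force between clamp and rack below 0.1 N and ((y of clamp_tip_a in the frame of plate above 0.004 m and y of clamp_tip_b in the frame of plate below -0.004 m) or (y of clamp_tip_a in the frame of plate below -0.004 m and y of clamp_tip_b in the frame of plate above 0.004 m)) and x of clamp_tip_a in the frame of plate between -0.03 and 0.03 m and x of clamp_tip_b in the frame of plate between -0.03 and 0.03 m and z of each of clamp_tip_a, clamp_tip_b in the frame of plate below 0.1 m and z of clamp in the frame of plate above 0.115 m and value of joint clamp_jaw above 0.35 rad and angle between clamp's own z axis and vertical below 0.6 rad and angle between plate's own z axis and vertical below 0.05 rad and contact force between clamp and plate below 0.3 N and contact force between clamp and holder below 0.1 N and contact force between the fingers and clamp above 2 N and linear speed of clamp below 0.03 m/s); the arm keeps its last pose, push and grip.
It fails at once if another thing on the bench is moved by more than 30 mm (distance of any of little_clamp, nut, tape, marker, hammer, spanner, spray, offcut from where it was at the start of the episode above 0.03 m).
It fails at once if the plate is knocked or pulled out of place (more than 15 mm) (distance of plate from where it was at the start of the episode above 0.015 m).
It fails at once if the larger clamp is dropped (height (world z) of clamp below 0.08 m).
It also fails if it takes over 62 s, if anything falls off the work surface, if the arm or the gripper's body presses on something with over 40 N, if the wrist force passes 120 N, or if a joint passes its speed limit or range.

## Working session

There is one attempt and no reset: what is moved stays moved. The work goes in short steps, Python scripts to look and compute and a tool call to move; the robot and the scene stay as the last step left them, time stands still between calls to the robot, and variables do not carry over. Pictures are saved under pics/ and viewed, at most 10 in all, crops included, and the job is handed in when it is done.

Besides the shell and the picture viewer there is one more tool, called after "Call:" as name([rows], argument=value, ...), one row to a line, values as JSON. carry_out: Moves the arm, as the interface text tells. Its arguments: {"type":"object","properties":{"plan":{"type":"array"},"jaw":{"type":"number"},"squeeze":{"type":"number"}},"required":["plan"]}

```bash
mkdir -p pics; ls
cat > h.py <<'E'
import numpy as np, cv2
from scipy.spatial.transform import Rotation as R
from bench import bot, cams, workorder, finder
def cam(n,save=None):
    c=cams.camera(n)
    if save: cv2.imwrite('pics/'+save,c['frame'])
    return c
def rot(c):
    r=np.array(c['rotation'],float)
    return r if r.shape==(3,3) else R.from_quat(r).as_matrix()
def ray(c,uv):
    K=np.array([[c['fx'],0,c['cx']],[0,c['fy'],c['cy']],[0,0,1.]])
    d=c.get('distortion'); d=None if d is None else np.array(d,float)
    p=cv2.undistortPoints(np.array([[uv]],float),K,d)[0,0]
    return np.array(c['xyz'],float), rot(c)@np.array([p[0],-p[1],-1])
def onz(c,uv,z):
    o,d=ray(c,uv); return o+d*(z-o[2])/d[2]
def proj(c,P):
    p=rot(c).T@(np.array(P,float)-np.array(c['xyz'],float)); 
    return np.array([c['cx']+c['fx']*p[0]/-p[2], c['cy']+c['fy']*-p[1]/-p[2]])
def tri(c1,u1,c2,u2):
    o1,d1=ray(c1,u1);o2,d2=ray(c2,u2)
    A=np.array([d1,-d2]).T; s=np.linalg.lstsq(A,o2-o1,rcond=None)[0]
    a=o1+d1*s[0];b=o2+d2*s[1]; return (a+b)/2,np.linalg.norm(a-b)
E
python3 - <<'E'
from h import *
cs={n:cam(n,n+'0.png') for n in('top','side')}
for n,c in cs.items(): print(n,{k:v for k,v in c.items() if k!='frame'})
print(bot.sense())
for t in ['holder','collar_knob','collar_axis','plate','clamp','clamp_tip_a','clamp_tip_b','rack','little_clamp']:
    for n in cs:
        print(t,n,[(np.round(x['uv']).tolist(),round(x['conf'],2)) for x in finder.landmark_of(t,n)[:4]],[(np.round(x['rect']).tolist(),round(x['conf'],2)) for x in finder.look_for(t,n)[:4]])
E
```

```text
pics
top {'fx': 443.29342528414674, 'fy': 443.29342528414674, 'cx': 321.58359793585396, 'cy': 245.54382116005846, 'xyz': array([ 429.49449531,    4.90460011, 1241.83354499]), 'rotation': array([ 0.0421272 , -0.05801878, -0.69970214,  0.71082771])}
side {'fx': 602.7949499088054, 'fy': 602.7949499088054, 'cx': 320.12617132108346, 'cy': 236.74745849893804, 'xyz': array([534.7533463 , 992.29013751, 980.77498522]), 'rotation': array([-4.84446716e-04,  4.19838812e-01,  9.07496725e-01, -1.35952594e-02])}
{'t': 0.1, 'q': array([-1.49808869e+00,  2.45727799e-01,  1.55888776e+00,  2.48944349e-05,
        1.33871043e+00, -1.74079601e-01]), 'joint_vel': array([ 0.00079422, -0.00130342, -0.00262518,  0.0007933 , -0.0004634 ,
       -0.00058102]), 'joint_torque': array([-2.27838682e-04, -4.30665064e+01, -3.27131045e+01, -1.65403244e-04,
        2.76753111e-03, -8.24943015e-06]), 'eef_pos': array([ 158.79384966, -630.09482548,  403.70311264]), 'ee_rot': array([ 9.92396643e-01,  1.23077828e-01,  5.60045466e-05, -8.64941035e-04]), 'contact_force': array([ 0.02897478,  0.20451848, -0.04431255]), 'ft_t
[... 2181 characters left out ...]
0.0, 23.0], 0.6), ([401.0, 213.0, 20.0, 21.0], 0.56)]
clamp_tip_b side [([272.0, 244.0], 0.96), ([336.0, 214.0], 0.94), ([402.0, 265.0], 0.85), ([271.0, 218.0], 0.79)] [([348.0, 191.0, 11.0, 39.0], 0.78), ([399.0, 247.0, 16.0, 37.0], 0.69), ([405.0, 245.0, 20.0, 43.0], 0.61), ([273.0, 224.0, 21.0, 47.0], 0.56)]
rack top [([374.0, 275.0], 0.85)] [([377.0, 274.0, 96.0, 56.0], 0.85)]
rack side [([330.0, 232.0], 0.85), ([341.0, 365.0], 0.69), ([335.0, 354.0], 0.47)] [([334.0, 220.0, 66.0, 98.0], 0.82), ([273.0, 426.0, 38.0, 84.0], 0.42)]
little_clamp top [([406.0, 261.0], 0.72)] []
little_clamp side [([325.0, 176.0], 0.57)] [([328.0, 303.0, 15.0, 18.0], 0.67), ([327.0, 174.0, 22.0, 28.0], 0.58)]
```

Run:
```python
import cv2
a=cv2.imread('pics/top0.png');b=cv2.imread('pics/side0.png')
cv2.imwrite('pics/t1.png',cv2.resize(a[150:370,190:450],None,fx=3,fy=2.7,interpolation=2)[:, :])
cv2.imwrite('pics/s1.png',cv2.resize(b[150:400,190:450],None,fx=2.4,fy=2.4,interpolation=2))
```

```text
(no output)
```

View pics/t1.png

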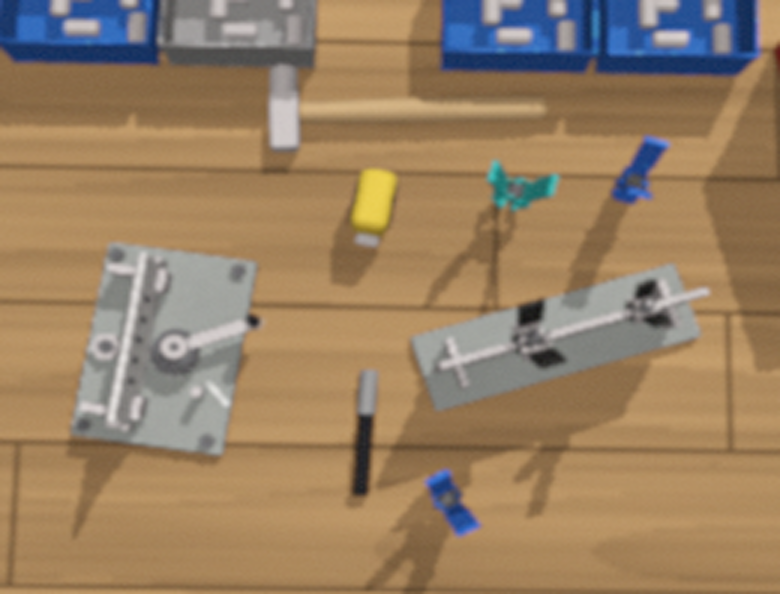

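View pics/s1.png

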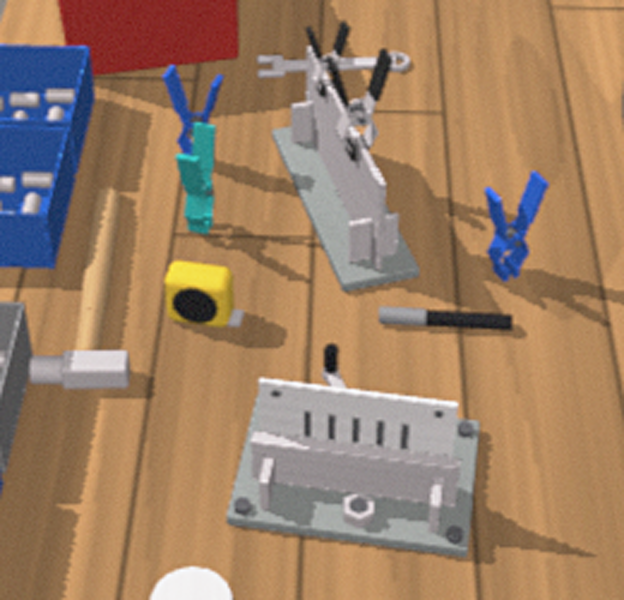

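View pics/top0.png

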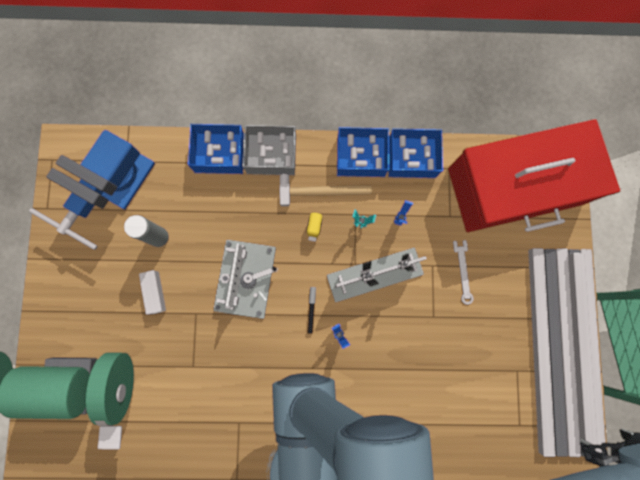

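Candidates for the clamp (top picture): steel with black handles at (367,273) and (404,262) on the rack; blue at (340,336) and (403,212); turquoise at (363,217). The nearer rack one, (367,273), looks larger. Collar knob is at (274,269), plate top edge runs (238,244)–(227,307).

Run:
```python
from h import *
T=cam('top');S=cam('side')
def cr(x,y):return (190+x/3,150+y/2.7)
def sr(x,y):return (190+x/2.4,150+y/2.4)
p=lambda *a:print(*[np.round(x,1) if not isinstance(x,str) else x for x in a])
B=[onz(T,cr(*q),12) for q in [(108,245),(256,262),(220,455),(72,433)]]
for b in B:p('base',b)
p('base centre',np.mean(B,0),'sides',*[np.linalg.norm(B[i]-B[(i+1)%4]) for i in range(4)])
Bs=[onz(S,sr(*q),12) for q in [(258,380+0),(478,420),(467,553),(228,522)]]
for b in Bs[1:]:p('baseS',b)
a,b=[onz(T,cr(*q),122) for q in [(143,253),(112,425)]];p('plate top',a,b,(a+b)/2,np.linalg.norm(a-b),np.degrees(np.arctan2(*(b-a)[1::-1])))
a,b=[onz(S,sr(*q),122) for q in [(260,380),(458,403)]];p('plate topS',a,b,(a+b)/2,np.linalg.norm(a-b),np.degrees(np.arctan2(*(b-a)[1::-1])))
p('knob',onz(T,cr(253,321),70),onz(S,sr(330,348),70),'axis(42)',onz(T,cr(174,346),42))
a,b=[onz(T,cr(*q),120) for q in [(440,366),(708,291)]];p('bar',a,b,(a+b)/2,np.linalg.norm(a-b),np.degrees(np.arctan2(*(b-a)[1::-1])))
for nm,t,s in [('near',(367,273),(335,197)),('far',(404,261.5),(325.5,176))]:
  P,e=tri(T,t,S,s);p(nm,P,e)
for q in [(530,312),(546,357),(655,288),(656,318)]: p('h',onz(T,cr(*q),205))
cv2.imwrite('pics/z1.png',np.hstack([cv2.resize(T['frame'][235:310,325:430],None,fx=4,fy=6,interpolation=2)[:450], cv2.resize(S['frame'][155:230,310:370],None,fx=6,fy=6,interpolation=2)]))
```

```text
base [614.1 245.6  12. ]
base [598.8 107.7  12. ]
base [401.2 134.7  12. ]
base [421.3 269.7  12. ]
base centre [508.9 189.4  12. ] sides 138.8 199.4 136.5 194.3
baseS [399.6 135.6  12. ]
baseS [417.3 278.   12. ]
baseS [612.5 253.6  12. ]
plate top [590.5 194.3 122. ] [429.8 213.3 122. ] [510.2 203.8 122. ] 161.8 173.2
plate topS [587.7 196.4 122. ] [429.7 215.6 122. ] [508.7 206.  122. ] 159.2 173.1
knob [532.4 103.8  70. ] [531.9 108.3  70. ] axis(42) [508.7 176.2  42. ]
bar [488.4 -58.8 120. ] [ 562.8 -287.2  120. ] [ 525.6 -173.   120. ] 240.2 -71.9
near [ 519.4 -132.3  147.1] 0.6
far [ 546.6 -225.6  141.6] 6.6
h [ 531.9 -124.2  205. ]
h [ 493.  -136.7  205. ]
h [ 554.7 -223.   205. ]
h [ 528.3 -223.5  205. ]
```

View pics/z1.png

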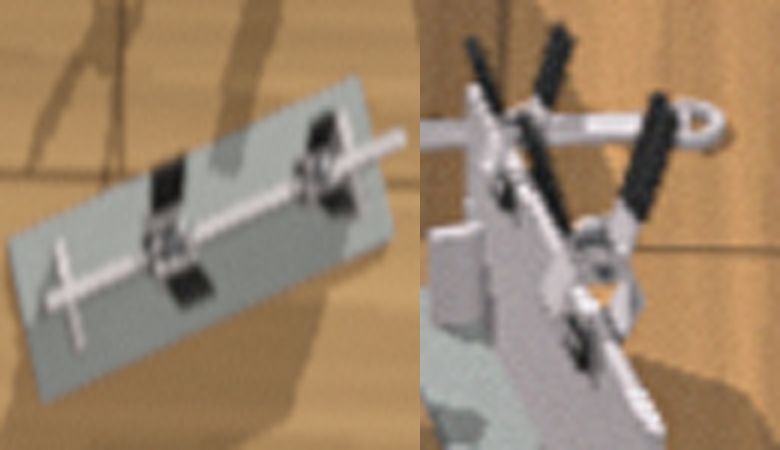

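The near clamp on the rack is the larger: its pivot triangulates to z=147 against 142, and its handles are longer. Collar angle is about 0.29 now. Moving over the knob.

Call:
carry_out([
  {"offset":[0,0,-30],"turn":0},
  {"offset":[30,-34.6,0],"turn":0},
  {"offset":[30,-34.6,0],"turn":0},
  {"offset":[30,-34.6,0],"turn":0},
  {"offset":[30,-34.6,0],"turn":0},
  {"offset":[30,-34.6,0],"turn":0},
  {"offset":[30,-34.6,0],"turn":0},
  {"offset":[30,-34.6,0],"turn":0},
  {"offset":[30,-34.6,0],"turn":0},
  {"offset":[30,-34.6,0],"turn":0},
  {"offset":[30,-34.6,0],"turn":0},
  {"offset":[30,-34.6,0],"turn":0},
  {"offset":[30,-34.6,0],"turn":0},
  {"offset":[30,-34.6,0],"turn":0},
  {"offset":[30,-34.6,0],"turn":0},
  {"offset":[30,-34.6,0],"turn":0},
  {"offset":[30,-34.6,0],"turn":0},
  {"offset":[30,-34.6,0],"turn":0},
  {"offset":[30,-34.6,0],"turn":0},
], jaw=0.6)

```text
t: 3.9
eef_pos: [530.8, 107.6, 434.9]
ee_rot: [0.992, 0.123, 0.0, 0.0]
contact_force: [0.3, -0.6, 0.9]
grip_width: 51.0
grip_force: 0.0
```

Call:
carry_out([
  {"offset":[0,0,0],"turn":-8},
  {"offset":[0,0,0],"turn":-8},
  {"offset":[0,0,0],"turn":-8},
  {"offset":[0,0,0],"turn":-8},
  {"offset":[0,0,0],"turn":-8},
  {"offset":[0,0,0],"turn":-8},
  {"offset":[0,0,0],"turn":-8},
  {"offset":[0,0,0],"turn":-8},
  {"offset":[0,0,0],"turn":-8},
  {"offset":[0,0,0],"turn":-8},
  {"offset":[0,0,0],"turn":-8},
  {"offset":[0,0,0],"turn":-8},
  {"offset":[0,0,0],"turn":0},
])

```text
t: 5.2
eef_pos: [530.3, 105.5, 434.8]
ee_rot: [0.573, 0.82, 0.0, 0.0]
contact_force: [0.1, 0.0, -0.4]
grip_width: 51.1
grip_force: 0.0
```

```bash
cat >> h.py <<'E'
def phi(s): 
    x=R.from_quat(s['ee_rot']).as_matrix()[:,0]; return np.degrees(np.arctan2(x[1],x[0]))
def to_tool(s,target):
    return R.from_quat(s['ee_rot']).as_matrix().T@(np.array(target,float)-s['eef_pos'])
def where():
    s=bot.sense(); print('t',round(s['t'],2),'tcp',s['eef_pos'].round(1),'phi',round(phi(s),1),'F',s['contact_force'].round(1),'grip',round(s['grip_width'],1),round(s['grip_force'],1)); return s
E
python3 - <<'E'
from h import *
s=where(); T=cam('top');S=cam('side')
for n in('top','side'):
  c=T if n=='top' else S
  for t,z in(('collar_knob',70),('collar_axis',0),('holder',0)):
    print(t,n,[(np.round(x['uv']).tolist(),round(x['conf'],2),onz(c,x['uv'],z).round(0)) for x in finder.landmark_of(t,n)[:3]])
print(to_tool(s,[532,105.5,219]).round(1))
E
```

```text
t 5.2 tcp [530.3 105.5 434.8] phi 110.1 F [ 0.1  0.  -0.4] grip 51.1 0.0
collar_knob top [([308.0, 309.0], 0.58, array([429.,  12.,  70.])), ([154.0, 236.0], 0.25, array([615., 424.,  70.]))]
collar_axis top [([250.0, 273.0], 0.75, array([527., 177.,   0.])), ([361.0, 276.0], 0.37, array([ 522., -133.,    0.]))]
holder top []
collar_knob side [([328.0, 294.0], 0.48, array([531., 105.,  70.]))]
collar_axis side []
holder side [([332.0, 355.0], 0.73, array([521., 209.,   0.]))]
[ -0.6   1.6 215.8]
```

Call:
carry_out([
  {"offset":[-0.5,1.5,45],"turn":0},
  {"offset":[0,0,45],"turn":0},
  {"offset":[0,0,45],"turn":0},
  {"offset":[0,0,40],"turn":0},
  {"offset":[0,0,25],"turn":0},
  {"offset":[0,0,14],"turn":0},
  {"offset":[0,0,0],"turn":0},
])

```text
t: 6.3
eef_pos: [531.2, 105.6, 219.0]
ee_rot: [0.573, 0.82, -0.001, -0.002]
contact_force: [-0.4, -0.4, -0.3]
grip_width: 51.2
grip_force: 0.0
```

Call:
carry_out([
  {"offset":[0,0,0],"turn":0},
  {"offset":[0,0,0],"turn":0},
  {"offset":[0,0,0],"turn":0},
  {"offset":[0,0,0],"turn":0},
  {"offset":[0,0,0],"turn":0},
  {"offset":[0,0,0],"turn":0},
  {"offset":[0,0,0],"turn":0},
], jaw=0, squeeze=20)

```text
t: 7.0
eef_pos: [532.8, 105.6, 222.6]
ee_rot: [0.573, 0.82, 0.001, 0.001]
contact_force: [-0.5, 0.1, 8.3]
grip_width: 12.0
grip_force: 20.8
```

Call:
carry_out([
  {"offset":[0,0,-4],"turn":0},
  {"offset":[0.35,-7.2,0],"turn":5.5},
  {"offset":[0.35,-7.2,0],"turn":5.5},
  {"offset":[0.35,-7.2,0],"turn":5.5},
  {"offset":[0.35,-7.2,0],"turn":5.5},
  {"offset":[0.35,-7.2,0],"turn":5.5},
  {"offset":[0.35,-7.2,0],"turn":5.5},
  {"offset":[0,0,0],"turn":0},
])

```text
t: 7.8
eef_pos: [487.5, 103.3, 223.1]
ee_rot: [0.782, 0.623, -0.001, -0.002]
contact_force: [-1.1, 3.0, -11.3]
grip_width: 12.1
grip_force: 21.0
```

Run:
```python
from h import *
s=where(); d=s['eef_pos'][:2]-[507,176]; print(np.linalg.norm(d),-np.arctan2(d[1],d[0])-.12-.82)
```

```text
t 7.8 tcp [487.5 103.3 223.1] phi 77.1 F [ -1.1   3.  -11.3] grip 12.1 21.0
75.26934395871254 0.8929393704890572
```

Call:
carry_out([
  {"offset":[0.35,-7.2,2],"turn":5.5},
  {"offset":[0.35,-7.2,0],"turn":5.5},
  {"offset":[0.35,-7.2,0],"turn":5.5},
  {"offset":[0.35,-7.2,0],"turn":5.5},
  {"offset":[0.35,-7.2,0],"turn":5.5},
  {"offset":[0.35,-7.2,0],"turn":5.5},
  {"offset":[0,0,0],"turn":0},
  {"offset":[0,0,0],"turn":0},
])

```text
t: 8.6
eef_pos: [452.3, 123.7, 222.9]
ee_rot: [0.926, 0.377, -0.0, -0.0]
contact_force: [-0.8, -0.6, -1.7]
grip_width: 11.4
grip_force: 21.8
```

Run:
```python
from h import *
s=where(); d=s['eef_pos'][:2]-[507,176]; print(np.linalg.norm(d),-np.arctan2(d[1],d[0])-.12-.82)
```

```text
t 8.6 tcp [452.3 123.7 222.9] phi 44.3 F [-0.8 -0.6 -1.7] grip 11.4 21.8
75.70588765347487 1.438985831344747
```

Call:
carry_out([
  {"offset":[0.1,-3,0],"turn":2},
  {"offset":[0.1,-2,0],"turn":1.5},
  {"offset":[0,-1.5,0],"turn":0},
  {"offset":[0,0,0],"turn":0},
  {"offset":[0,0,0],"turn":0},
])

```text
t: 9.1
eef_pos: [448.6, 127.7, 222.9]
ee_rot: [0.937, 0.349, 0.0, 0.002]
contact_force: [2.2, -8.3, -4.2]
grip_width: 11.7
grip_force: 21.6
```

Run:
```python
from h import *
s=where(); d=s['eef_pos'][:2]-[507,176]; print(np.linalg.norm(d),-np.arctan2(d[1],d[0])-.12-.82)
```

```text
t 9.1 tcp [448.6 127.7 222.9] phi 40.8 F [ 2.2 -8.3 -4.2] grip 11.7 21.6
75.76622897641478 1.5105334590432835
```

At the stop (1.51, 8 N pushing back). Release and rise, then check.

Call:
carry_out([
  {"offset":[0,0,0],"turn":0},
  {"offset":[0,0,0],"turn":0},
  {"offset":[0,0,0],"turn":0},
  {"offset":[0,0,0],"turn":0},
  {"offset":[0,0,-30],"turn":0},
  {"offset":[0,0,-45],"turn":0},
  {"offset":[0,0,-45],"turn":0},
  {"offset":[0,0,-45],"turn":0},
  {"offset":[0,0,-45],"turn":-8},
  {"offset":[0,0,0],"turn":-8},
  {"offset":[0,0,0],"turn":-8},
  {"offset":[0,0,0],"turn":-8},
  {"offset":[0,0,0],"turn":-8},
  {"offset":[0,0,0],"turn":-8},
  {"offset":[0,0,0],"turn":-8},
  {"offset":[0,0,0],"turn":-8},
  {"offset":[0,0,0],"turn":-3.3},
  {"offset":[0,0,0],"turn":0},
], jaw=0.35)

```text
t: 10.9
eef_pos: [447.7, 128.9, 432.7]
ee_rot: [0.588, 0.809, 0.0, -0.0]
contact_force: [-0.3, -0.1, -0.6]
grip_width: 29.6
grip_force: 0.0
```

Run:
```python
from h import *
s=where(); T=cam('top');S=cam('side')
P=[507+75*np.cos(-2.44-.0),176+75*np.sin(-2.44),70]
print('expected knob px',proj(T,P),proj(S,P))
for n in('top','side'):
  c=T if n=='top' else S
  print(n,[(np.round(x['uv']).tolist(),round(x['conf'],2)) for x in finder.landmark_of('collar_knob',n)[:3]])
cv2.imwrite('pics/z2.png',np.hstack([cv2.resize(T['frame'][230:330,205:335],None,fx=3,fy=4,interpolation=2), cv2.resize(S['frame'][270:370,260:390],None,fx=3,fy=4,interpolation=2)]))
print('to clamp',to_tool(s,[519.4,-132.3,450]).round(1))
```

```text
t 10.9 tcp [447.7 128.9 432.7] phi 108.0 F [-0.3 -0.1 -0.6] grip 29.6 0.0
expected knob px [264.28969414 300.26235147] [367.04345472 302.72325383]
top []
side [([367.0, 301.0], 0.55), ([228.0, 271.0], 0.19)]
to clamp [-270.5  -12.4  -17.4]
```

View pics/z2.png

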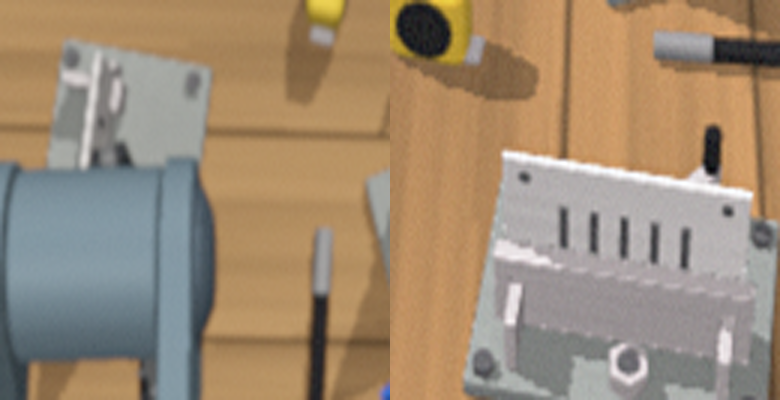

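Lever knob seen at side (367,301), as expected for locked. Refining the clamp centre.

Run:
```python
from h import *
s=where(); T=cam('top');S=cam('side')
f=lambda x,y:(325+x/4,235+y/6)
g=lambda x,y:(310+(x-420)/6,155+y/6)
A=onz(T,f(170,158),211);B=onz(T,f(198,303),211);print('handles top',A.round(1),B.round(1),((A+B)/2).round(1),np.linalg.norm(A-B))
A2=onz(S,g(523,112),211);B2=onz(S,g(664,95),211);print('handles side',A2.round(1),B2.round(1),((A2+B2)/2).round(1))
b0,b1=[onz(T,f(*q),120) for q in((47,302),(405,137))];u=(b1-b0)/np.linalg.norm(b1-b0)
print('bar',b0.round(1),b1.round(1),u.round(3),'along',u@((A+B)/2-b0),'perp',np.cross(u,((A+B)/2-b0))[2])
# side bar ends: near end corner right (665,432) in crop
e=onz(S,g(660,430),120);print('bar near end side',e.round(1))
def seg(c,uvs,z):return [onz(c,q,z) for q in uvs]
a,b=seg(S,[(260+113/3,270+38),(260+361/3,270+193/4)],122);print('plate',a.round(1),b.round(1),((a+b)/2).round(1))
for n,c in(('top',T),('side',S)):
  print(n,[(np.round(x['uv'],1).tolist(),round(x['conf'],2)) for x in finder.landmark_of('clamp',n)[:5]],[(np.round(x['uv'],1).tolist(),round(x['conf'],2)) for x in finder.landmark_of('clamp_tip_a',n)[:5]])
cv2.imwrite('pics/z3.png',np.hstack([cv2.resize(T['frame'][245:300,345:400],None,fx=7,fy=8,interpolation=2), cv2.resize(S['frame'][160:215,315:370],None,fx=7,fy=8,interpolation=2)]))
```

```text
t 11.1 tcp [447.8 128.8 432.7] phi 107.9 F [ 0.4 -0.3 -0.8] grip 29.8 0.0
handles top [ 541.3 -125.4  211. ] [ 485.1 -141.7  211. ] [ 513.2 -133.6  211. ] 58.54978344479243
handles side [ 539.  -133.3  211. ] [ 486.  -146.8  211. ] [ 512.5 -140.1  211. ]
bar [488.9 -59.  120. ] [ 562.7 -287.8  120. ] [ 0.307 -0.952  0.   ] along 78.41950703525517 perp 0.20513969402630394
bar near end side [484.8 -58.3 120. ]
plate [589.1 195.6 122. ] [430.7 216.5 122. ] [509.9 206.1 122. ]
top [([360.2, 219.3], 0.72), ([337.4, 332.7], 0.6), ([367.3, 273.5], 0.53), ([397.6, 216.8], 0.49)] [([365.8, 277.4], 0.68), ([395.9, 218.4], 0.53), ([362.1, 272.0], 0.51), ([335.6, 332.2], 0.5), ([336.7, 335.1], 0.45)]
side [([274.5, 226.5], 0.81), ([272.4, 201.3], 0.79), ([397.8, 249.8], 0.61), ([337.9, 199.4], 0.58)] [([272.0, 244.6], 0.86), ([270.6, 217.2], 0.69), ([336.2, 215.5], 0.65), ([400.8, 262.7], 0.64), ([274.1, 242.9], 0.56)]
```

View pics/z3.png

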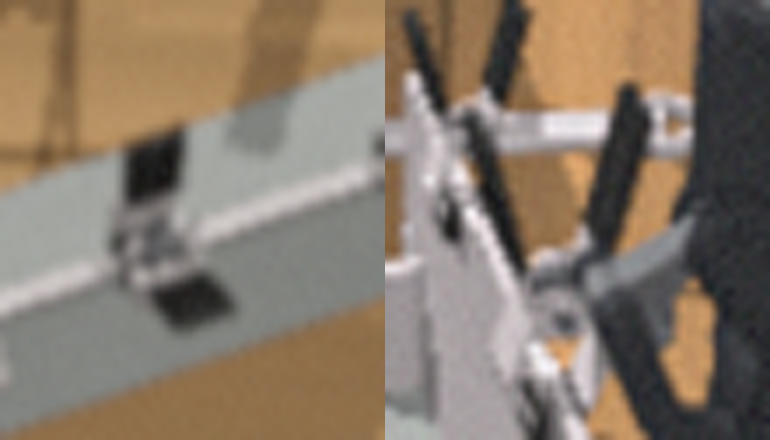

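Clamp centre is (513,-134), on the bar line, with handle span 58.5 mm (60 expected). Moving over it.

Call:
carry_out([
  {"offset":[-38.5,-2.6,0],"turn":0},
  {"offset":[-38.5,-2.6,0],"turn":0},
  {"offset":[-38.5,-2.6,0],"turn":0},
  {"offset":[-38.5,-2.6,0],"turn":0},
  {"offset":[-38.5,-2.6,0],"turn":0},
  {"offset":[-38.5,-2.6,0],"turn":0},
  {"offset":[-38.8,-2.8,0],"turn":0},
  {"offset":[0,0,0],"turn":0},
  {"offset":[0,0,0],"turn":0},
], jaw=1)

```text
t: 12.3
eef_pos: [513.4, -134.2, 432.4]
ee_rot: [0.589, 0.808, 0.0, -0.0]
contact_force: [-0.9, 0.2, 0.3]
grip_width: 85.4
grip_force: 0.0
```

Run:
```python
from h import *
s=where(); print(to_tool(s,[513,-134,351]).round(1))
```

```text
t 12.3 tcp [ 513.4 -134.2  432.4] phi 107.8 F [-0.9  0.2  0.3] grip 85.4 0.0
[ 0.3 -0.3 81.4]
```

Call:
carry_out([
  {"offset":[0,0,20],"turn":0},
  {"offset":[0,0,20],"turn":0},
  {"offset":[0,0,20],"turn":0},
  {"offset":[0,0,15],"turn":0},
  {"offset":[0,0,6],"turn":0},
  {"offset":[0,0,0],"turn":0},
])

```text
t: 12.9
eef_pos: [513.3, -133.0, 351.0]
ee_rot: [0.588, 0.809, -0.0, -0.001]
contact_force: [-0.0, -0.7, 0.4]
grip_width: 85.4
grip_force: 0.0
```

Run:
```python
from h import *
s=where(); T=cam('top');S=cam('side')
cv2.imwrite('pics/z4.png',np.hstack([cv2.resize(S['frame'][90:230,270:400],None,fx=4,fy=4,interpolation=2)]))
```

```text
t 12.9 tcp [ 513.3 -133.   351. ] phi 108.0 F [-0.  -0.7  0.4] grip 85.4 0.0
```

View pics/z4.png

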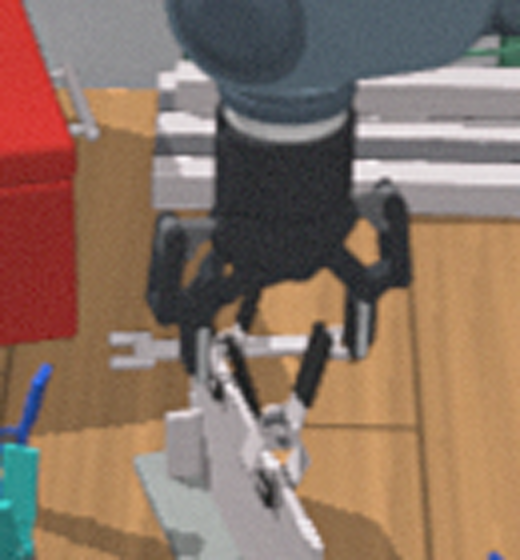

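Fingers straddle both handles (side crop (235,340) and (320,330)). Squeezing.

Call:
carry_out([
  {"offset":[0,0,0],"turn":0},
  {"offset":[0,0,0],"turn":0},
  {"offset":[0,0,0],"turn":0},
  {"offset":[0,0,0],"turn":0},
  {"offset":[0,0,0],"turn":0},
  {"offset":[0,0,0],"turn":0},
  {"offset":[0,0,0],"turn":0},
  {"offset":[0,0,0],"turn":0},
  {"offset":[0,0,0],"turn":0},
  {"offset":[0,0,0],"turn":0},
], jaw=0, squeeze=50)

```text
t: 14.0
eef_pos: [513.5, -133.6, 351.7]
ee_rot: [0.588, 0.809, 0.0, -0.0]
contact_force: [0.1, -0.1, 0.3]
grip_width: 19.3
grip_force: 54.1
```

Run:
```python
from h import *
s=where(); T=cam('top');S=cam('side')
cv2.imwrite('pics/z5.png',np.hstack([cv2.resize(S['frame'][130:230,290:390],None,fx=5,fy=5,interpolation=2)]))
```

```text
t 14.0 tcp [ 513.5 -133.6  351.7] phi 107.9 F [ 0.1 -0.1  0.3] grip 19.3 54.1
```

View pics/z5.png

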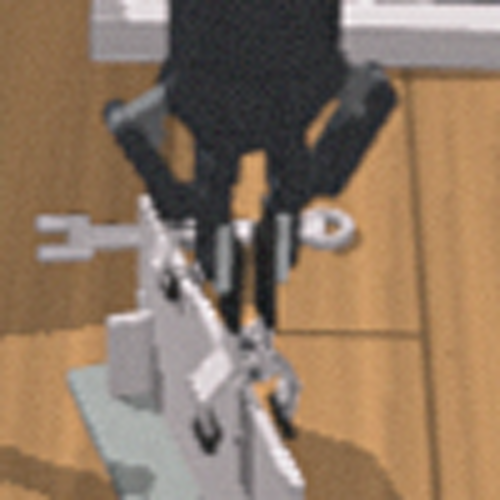

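Handles are squeezed to 19 mm with the jaws spread around the bar. Lifting.

Call:
carry_out([
  {"offset":[0,0,-5],"turn":0},
  {"offset":[0,0,-8],"turn":0},
  {"offset":[0,0,-10],"turn":0},
  {"offset":[0,0,-12],"turn":0},
  {"offset":[0,0,-15],"turn":0},
  {"offset":[0,0,-20],"turn":0},
  {"offset":[0,0,-20],"turn":0},
  {"offset":[0,0,-20],"turn":0},
  {"offset":[0,0,-15],"turn":0},
  {"offset":[0,0,0],"turn":0},
  {"offset":[0,0,0],"turn":0},
  {"offset":[0,0,0],"turn":0},
])

```text
t: 15.3
eef_pos: [513.3, -133.5, 475.4]
ee_rot: [0.588, 0.809, -0.0, -0.001]
contact_force: [-0.3, 0.6, -0.6]
grip_width: 19.5
grip_force: 54.2
```

Run:
```python
from h import *
s=where(); T=cam('top');S=cam('side')
for n,c in(('side',S),('top',T)):
  for t in('clamp','clamp_tip_a'):
    print(n,t,[(np.round(x['uv'],1).tolist(),round(x['conf'],2)) for x in finder.landmark_of(t,n)[:6]])
cv2.imwrite('pics/z6.png',np.hstack([cv2.resize(S['frame'][80:210,290:390],None,fx=4.5,fy=4.5,interpolation=2)]))
for z in (140,150,160):
  P=s['eef_pos'].copy();P[2]=z+105;print(z+105,proj(S,P))
```

```text
t 15.3 tcp [ 513.3 -133.5  475.4] phi 107.9 F [-0.3  0.6 -0.6] grip 19.5 54.2
side clamp [([401.0, 251.9], 0.91), ([274.9, 228.7], 0.86), ([341.0, 156.7], 0.64), ([272.4, 200.8], 0.53)]
side clamp_tip_a [([397.4, 260.4], 0.89), ([398.2, 265.3], 0.76), ([333.8, 176.0], 0.7), ([272.3, 220.5], 0.67), ([273.3, 244.3], 0.63), ([349.2, 171.1], 0.57)]
top clamp [([358.7, 218.6], 0.82), ([373.3, 271.1], 0.5), ([400.6, 212.8], 0.47), ([156.5, 235.4], 0.32)]
top clamp_tip_a [([355.8, 227.3], 0.71), ([396.8, 218.8], 0.71), ([396.1, 220.8], 0.65), ([372.5, 280.0], 0.57), ([364.4, 265.1], 0.55)]
245 [339.09569199 161.1434179 ]
255 [339.23605675 157.31448682]
265 [339.37779744 153.44802258]
```

View pics/z6.png

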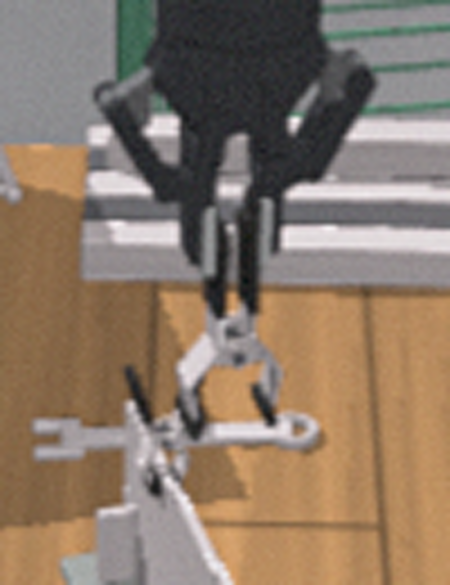

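Run:
```python
from h import *
from scipy.optimize import least_squares
s=where(); T=cam('top');S=cam('side')
y=R.from_quat(s['ee_rot']).as_matrix()[:,1]; c=s['eef_pos']
for nm,uv,k in(('piv net',(341,156.7),0),('piv eye',(342.7,156.7),0),('tipL net',(333.8,176),17),('tipR net',(349.2,171.1),-17),('tipL eye',(332.2,177.1),17),('tipR eye',(350,173.3),-17)):
  f=lambda p:proj(S,[c[0]+y[0]*p[0],c[1]+y[1]*p[0],p[1]])-uv
  print(nm,least_squares(f,[k,200]).x.round(1))
# gripper check: where the finger tips should be
print('axis cols',proj(S,[c[0],c[1],208]),proj(S,[c[0],c[1],c[2]-100]), proj(S,[c[0],c[1],c[2]-173]))
i=cv2.resize(S['frame'][90:190,310:380],None,fx=8,fy=6,interpolation=2)
cv2.imwrite('pics/z7.png',i)
```

```text
t 15.6 tcp [ 513.4 -133.6  476.2] phi 107.9 F [-0.1 -0.1 -1.1] grip 19.6 54.2
piv net [ -4.2 255.8]
piv eye [ -8.2 255.1]
tipL net [ 11.1 207.3]
tipR net [-25.1 213.9]
tipL eye [ 14.8 205. ]
tipR eye [-27.3 207.5]
axis cols [338.50885003 174.96881722] [340.96612008 107.74808563] [339.84867377 138.31678852]
```

View pics/z7.png

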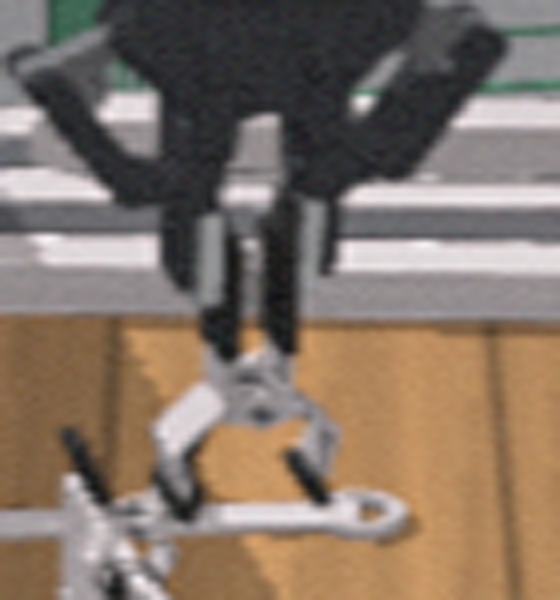

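The clamp is held upright, wide open and centred in the hand (pivot (342,157) in the side view). Carrying it to the plate.

Call:
carry_out([
  {"offset":[10,3,0],"turn":0},
  {"offset":[20,6.3,0],"turn":0},
  {"offset":[25,7.8,0],"turn":0},
  {"offset":[25,7.8,0],"turn":0},
  {"offset":[25,7.8,0],"turn":0},
  {"offset":[25,7.8,0],"turn":0},
  {"offset":[25,7.8,0],"turn":0},
  {"offset":[25,7.8,0],"turn":0},
  {"offset":[25,7.8,0],"turn":0},
  {"offset":[25,7.8,0],"turn":0},
  {"offset":[25,7.8,0],"turn":0},
  {"offset":[25,7.8,0],"turn":0},
  {"offset":[20,6.3,0],"turn":0},
  {"offset":[15,4.7,0],"turn":0},
  {"offset":[8.5,3,0],"turn":0},
  {"offset":[0,0,0],"turn":0},
])

```text
t: 17.3
eef_pos: [510.0, 206.2, 476.7]
ee_rot: [0.588, 0.809, -0.0, -0.0]
contact_force: [-1.1, -0.0, -1.7]
grip_width: 19.6
grip_force: 54.1
```

Call:
carry_out([
  {"offset":[0,0,0],"turn":-4},
  {"offset":[0,0,0],"turn":-6},
  {"offset":[0,0,0],"turn":-7},
  {"offset":[0,0,0],"turn":-7},
  {"offset":[0,0,0],"turn":-7},
  {"offset":[0,0,0],"turn":-7},
  {"offset":[0,0,0],"turn":-7},
  {"offset":[0,0,0],"turn":-7},
  {"offset":[0,0,0],"turn":-7},
  {"offset":[0,0,0],"turn":-6.2},
  {"offset":[0,0,0],"turn":0},
  {"offset":[0,0,0],"turn":0},
  {"offset":[0,0,0],"turn":0},
])

```text
t: 18.6
eef_pos: [510.2, 205.0, 476.7]
ee_rot: [0.061, 0.998, -0.0, 0.0]
contact_force: [0.0, 0.4, -1.1]
grip_width: 19.7
grip_force: 54.1
```

Run:
```python
from h import *
s=where(); print(to_tool(s,[510.3,205.3,372]).round(1))
```

```text
t 18.6 tcp [510.2 205.  476.7] phi 173.0 F [ 0.   0.4 -1.1] grip 19.7 54.1
[ -0.    0.3 104.7]
```

Call:
carry_out([
  {"offset":[0,0,10],"turn":0},
  {"offset":[0,0,15],"turn":0},
  {"offset":[0,0,15],"turn":0},
  {"offset":[0,0,15],"turn":0},
  {"offset":[0,0,10],"turn":0},
  {"offset":[0,0,5],"turn":0},
  {"offset":[0,0,0],"turn":0},
  {"offset":[0,0,0],"turn":0},
])

```text
t: 19.4
eef_pos: [510.4, 205.4, 407.3]
ee_rot: [0.06, 0.998, 0.0, 0.0]
contact_force: [-0.5, 0.8, -1.5]
grip_width: 19.6
grip_force: 54.1
```

Run:
```python
from h import *
s=where(); T=cam('top');S=cam('side'); c=s['eef_pos']; m=R.from_quat(s['ee_rot']).as_matrix(); y=m[:,1]
P=c+m[:,2]*220.5
print('exp piv',P.round(1),proj(S,P).round(1),proj(T,P).round(1))
for k in(17,-17):
  Q=c+m[:,2]*269+y*k; print('exp tip',k,Q.round(1),proj(S,Q).round(1),proj(T,Q).round(1))
for p in((590.3,195.5,122),(430.5,214.8,122)): print('exp plate end',proj(S,p).round(1),proj(T,p).round(1))
for n in('side','top'):
  for t in('clamp','clamp_tip_a','collar_knob'):
    print(n,t,[(np.round(x['uv'],1).tolist(),round(x['conf'],2)) for x in finder.landmark_of(t,n)[:6]])
  print(n,[(np.round(x['rect']).tolist(),round(x['conf'],2)) for t in('clamp','plate') for x in finder.look_for(t,n)[:5]])
```

```text
t 19.4 tcp [510.4 205.4 407.3] phi 173.1 F [-0.5  0.8 -1.5] grip 19.6 54.1
exp piv [510.6 205.5 186.8] [339.4 289. ] [227.1 273. ]
exp tip 17 [512.7 222.3 138.3] [337.4 313.6] [223.9 273.6]
exp tip -17 [508.6 188.6 138.2] [339.6 300.6] [237.5 275.5]
exp plate end [297.  307.9] [237.2 243.8]
exp plate end [380.4 317.6] [226.8 307.1]
side clamp [([339.2, 288.0], 0.83), ([403.4, 246.9], 0.66), ([271.2, 202.3], 0.61), ([271.5, 227.8], 0.59)]
side clamp_tip_a [([341.3, 311.7], 0.95), ([401.4, 263.5], 0.94), ([272.2, 217.3], 0.82), ([273.0, 244.5], 0.56), ([401.9, 262.6], 0.48), ([343.0, 296.8], 0.4)]
side collar_knob [([367.1, 304.0], 0.45)]
side [([403.0, 245.0, 28.0, 44.0], 0.89), ([344.0, 288.0, 19.0, 53.0], 0.81), ([269.0, 199.0, 18.0, 33.0], 0.81), ([337.0, 341.0, 108.0, 81.0], 0.73), ([333.0, 222.0, 59.0, 96.0], 0.58)]
top clamp [([359.9, 215.9], 0.81), ([336.3, 336.2], 0.76)]
top clamp_tip_a [([397.4, 217.3], 0.64), ([355.6, 224.9], 0.61), ([337.1, 334.6], 0.6), ([334.0, 334.6], 0.59), ([360.0, 226.8], 0.58), ([398.7, 221.7], 0.38)]
top collar_knob [([267.6, 298.9], 0.61)]
top [([405.0, 212.0, 22.0, 23.0], 0.77), ([343.0, 335.0, 23.0, 24.0], 0.69), ([254.0, 278.0, 37.0, 78.0], 0.68), ([314.0, 227.0, 13.0, 28.0], 0.59), ([364.0, 216.0, 22.0, 18.0], 0.56), ([238.0, 267.0, 8.0, 49.0], 0.6), ([146.0, 291.0, 18.0, 47.0], 0.51)]
```

Network rows match the prediction within 2–4 px, so the jaws straddle the edge. Lowering.

Call:
carry_out([
  {"offset":[0,0,4],"turn":0},
  {"offset":[0,0,5],"turn":0},
  {"offset":[0,0,5],"turn":0},
  {"offset":[0,0,5],"turn":0},
  {"offset":[0,0,5],"turn":0},
  {"offset":[0,0,5],"turn":0},
  {"offset":[0,0,5],"turn":0},
  {"offset":[0,0,3],"turn":0},
  {"offset":[0,0,0],"turn":0},
  {"offset":[0,0,0],"turn":0},
  {"offset":[0,0,0],"turn":0},
  {"offset":[0,0,0],"turn":0},
])

```text
t: 21.2
eef_pos: [510.2, 205.4, 370.0]
ee_rot: [0.06, 0.998, 0.0, 0.0]
contact_force: [-0.1, 0.2, -2.2]
grip_width: 19.5
grip_force: 54.1
```

Run:
```python
from h import *
s=where(); T=cam('top');S=cam('side'); c=s['eef_pos']; m=R.from_quat(s['ee_rot']).as_matrix(); y=m[:,1]
P=c+m[:,2]*220.5
print('exp piv',P.round(1),proj(S,P).round(1))
for k in(17,-17):
  Q=c+m[:,2]*269+y*k; print('exp tip',k,Q.round(1),proj(S,Q).round(1))
print('edge mid',proj(S,[510.3,205.3,122]))
for t in('clamp','clamp_tip_a','collar_knob'):
    print(t,[(np.round(x['uv'],1).tolist(),round(x['conf'],2)) for x in finder.landmark_of(t,'side')[:6]])
print([(np.round(x['rect']).tolist(),round(x['conf'],2)) for t in('clamp','plate') for x in finder.look_for(t,'side')[:5]])
# column profile around the middle, grey values (every row 270..335)
f=cv2.cvtColor(S['frame'],cv2.COLOR_BGR2GRAY)
for r in range(282,336,2): print(r,f[r,326:356:2])
```

```text
t 21.2 tcp [510.2 205.4 370. ] phi 173.1 F [-0.1  0.2 -2.2] grip 19.5 54.1
exp piv [510.4 205.4 149.5] [338.9 302.9]
exp tip 17 [512.4 222.3 101. ] [337.  326.8]
exp tip -17 [508.4 188.5 101. ] [339.1 313.7]
edge mid [338.45677409 312.77863327]
clamp [([341.4, 300.8], 0.93), ([398.3, 250.8], 0.9), ([271.7, 200.0], 0.76), ([275.0, 225.5], 0.73)]
clamp_tip_a [([271.8, 215.4], 0.85), ([399.9, 265.4], 0.75), ([273.3, 245.6], 0.59), ([340.6, 325.1], 0.56), ([340.7, 308.0], 0.53), ([275.4, 244.2], 0.48)]
collar_knob [([369.4, 302.3], 0.54)]
[([407.0, 245.0, 31.0, 40.0], 0.73), ([274.0, 224.0, 18.0, 50.0], 0.68), ([342.0, 300.0, 23.0, 52.0], 0.65), ([270.0, 196.0, 19.0, 33.0], 0.57), ([338.0, 324.0, 81.0, 31.0], 0.82), ([272.0, 272.0, 30.0, 28.0], 0.19)]
282 [159 162 162 153 139  53  46  46  44  67  71  69 132 134 136]
284 [162 160 159 162 148  51  53  48  46 139  94  60  98 102 100]
286 [160 160 156 160 152  51  45  47  48 149  73 111 120 118 114]
288 [167 159 161 158 147  55  47  49  48 150  61 108 162 155 158]
290 [162 162 159 164 163  78  63  49  52 153  48 115 163 156 160]
292 [161 160
[... 739 characters left out ...]
199 203 207 200 210 248 193 208 182 153]
316 [173 175 176 175 171 141 170 164 182 183 177 182 186 186 179]
318 [176 174 176 177 143 130 125 123 127 138 181 175 175 178 178]
320 [177 177 174 178 129 129 132 131 128 116 155 176 175 175 176]
322 [171 179 178 180  81  67  75  85  91  90 174 177 176 178 180]
324 [136  74 181 181  79  42  37  36  39  45 183 183 179 177 177]
326 [129  71 180 182 173 145  61 137  94  91 159  93 166 180 182]
328 [133  81 177 173 175 154  69 183 182 184 162  74 169 184 184]
330 [133  85 180 178 178 134  72 177 177 179 153  68 177 179 177]
332 [129  87 181 178 184 133  78 184 181 180 154  70 180 179 181]
334 [163 157 170 171 170 149 117 179 177 180 130  77 181 182 181]
```

Run:
```python
from h import *
where(); print(workorder.hand_in())
```

```text
t 21.55 tcp [510.2 205.4 369.7] phi 173.1 F [ 0.7 -0.  -1.6] grip 19.5 54.1
the job is handed in; nothing more can be done
None
```

I handed the job in at 21.6 s, and no verdict came back. The collar is at its stop (about 1.51 rad), and the larger clamp is held squeezed open over the middle of the plate's top edge. Its jaws reach about 2 cm down on either side, with no contact force felt; my 10 pictures were used up before this last pose, so I checked it only by the networks and pixel values.

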